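# Snap the print scraper onto its sprung hanging bar

## Task

Lift the orange scraper out of its grey holder and hang it on the bracket by its snap hook: with the hook's mouth over the steel bar, press it down until the sprung brass gate has flicked shut under the bar. Then pull it up lightly until the shut gate catches on the bar, to prove that it is locked, and let the scraper hang freely. The bar is on light springs: never press or pull on it with more than 16 N, and leave the other things on the bench where they are.

Things in the scene. Friction and masses are not known exactly. Their poses are not given: they have to be found in the camera images.
- grip (a point): Centre of the scraper's grip head, the orange block with black bands at its very top: 30 mm (x) by 16 mm (y) by 44 mm high (z). The hook's 9 mm thick arch, as wide in x, joins on right below the head. Take it from above. Scraper axes: z up, y through the hook (along the bar when hung), x from the hook's spine to its nose.
- pocket (a point): Point in the hook's opening, 44 mm straight below point grip, same axes. The opening is an upside-down U, 18 mm wide in x, 14 mm thick in y. Its closed end, which finally bears on the bar, is 13 mm above this point; its mouth looks down and is barred by the gate, whose underside is 18 mm below this point. The nose (+x side) ends 17 mm below.
- scraper: The whole scraper, 190 mm tall, 105 to 210 g. Origin 124 mm below point pocket, level with the blade's lower edge; same axes. Below the hook the handle (24 mm wide in y) runs down on the spine side only, at x = -24 to -9 mm, to 35 mm above the origin; then the steel blade, 50 mm wide in y, at x = -13 mm. The bar must pass on the +x side of them to get under the mouth.
- gate: The brass gate of the hook, a tongue 17 by 11 by 3.5 mm. Origin at its hinge on the spine, 9 mm in -x and 16 mm below point pocket; its x axis points along the gate, to the nose when shut.
- gate_angle (a joint): Gate angle: 0 shut (across the mouth); opens only inwards (up), to 1.45 rad, against a spring that snaps it back. Pushing the bar in from below takes about 4 to 9 N and 20 to 25 mm of downward travel after the first touch, until the gate flicks shut behind it; the closed end comes about 4 mm further. A bar inside the hook cannot open the gate.
- bracket: Hanging bracket, fixed on the bench. Origin on the bench under the middle of its base plate (80 by 200 by 10 mm), z up. Square posts, 232 mm high, stand at y = -85 and +85 mm; between them the level steel bar runs along y, at x = 0. The hook is hung near the bar's middle, its nose to the bracket's +x side and its spine to the -x (robot) side.
- bar_mark (a point): A mark fixed on the bracket, 188 mm straight above its origin, same axes. The steel bar (8 mm in diameter, clear for 70 mm either side) is clamped at an unknown height: its centre lies anywhere from 18 mm below to 18 mm above this mark. That is not measured: feel or see it. The bar is sprung up and down: 5 N per mm, 6 mm of travel each way.
- holder: The grey holder block, 70 by 90 by 50 mm high, fixed. Origin under its centre. At the start the scraper stands in it, its axes along the holder's and its origin 15 mm above the holder's, the blade in a slot. Pull the scraper straight up by 45 mm to free it.
- spool: Bystander: loose red filament spool with black flanges lying flat, 100 mm across, 45 mm high; origin under its centre.
- bowl: Bystander: loose magenta printed bowl, 84 mm across, 42 mm high; origin under its centre.
- driver: Bystander: loose screwdriver with a wooden handle, 160 mm long, lying along its x; under 35 mm high.
Not all that is in view belongs to the job. There is more than one size of the scraper; the one meant has the size given above.

How it is judged:
By the outcome, as a careful person would: the job done as asked, in the order asked, and still so for the second after the job is handed in, with the robot touching nothing.
It also fails if it takes over 72 s, if anything falls off the work surface, if the arm or the gripper's body presses on something with over 40 N, if the wrist force passes 120 N, or if a joint passes its speed limit or range.

## Robot

A 7-joint arm with a two-finger parallel gripper is mounted at the origin on the work surface. World frame = base frame: x ahead of the robot, y to its left, z up, the work surface at z = 0. Lengths are in m, angles in rad, forces in N, time in s.
With the tool pointing down it reaches from about 0.35 to 0.9 m from the base axis. Payload 8.1 kg.
Tool frame: the origin (TCP) lies on the centre line of the jaws, within the pads' length; the fingertips stand 17 mm ahead of it and the grasp point (between the pads) lies 2 mm behind it; z points along the fingers, y is the direction in which the jaws open and shut (so a half turn about z gives the same grasp; the last joint's range is limited). The gripper opens to 92 mm and grips with 3 to 60 N. Pads are 19 mm wide; open, the fingers measure 130 mm over their backs; the gripper's body (75 mm by 190 mm) begins 47 mm behind the grasp point.
Start: joints at [-1.21, 0.434, 0.025, 1.573, -0.012, 1.134, -0.075], TCP at [0.28, 0.559, 0.244] pointing down, gripper open.
Joint ranges: [-2.62, 2.62], [-0.44, 2.09], [-1.27, 1.32], [0.08, 2.57], [-1.32, 4.46], [0.12, 2], [-2.74, 2.74]. Speed limits (rad/s): [2.22, 2.22, 3.01, 3.01, 3.14, 3.14, 3.14].

## Interface

Orientations are given as a rotation vector (axis times angle).
In Python, from cell import arm, imaging, job gives the robot as it stands.
- The arm moves only by the tool jog_arm, never from a script. Its argument "moves" is a list of rows, each an object with "fingers": the closure, from -1 (fully open) to 1 (shut); "xyz": the shift along the tool's x, y, z in cm, a list of three; "angular": the turn, a rotation vector about the tool's x, y, z in rad, a list of three. In form: [{"fingers": fingers, "xyz": [dx, dy, dz], "angular": [ax, ay, az]}, ...]. A call has 1 to 12 rows; each row is the pose to reach, as a shift and turn from the pose commanded when the call began, along the tool's axes at that moment; what a row does not reach only later rows make up. A row lasts 1/8 s, in which the tool goes at most 62.5 mm and 10.7 degrees, less where a joint would pass 70% of its speed; a pose out of reach is approached as far as the arm can. A call with a gripper value outside its range is refused whole. The fingers move at their own pace and stop on an object; "grip_force" is the grip in N (left out, the last holds). Time passes only in rows, so rows that repeat a pose let the fingers close. It gives the time, the measured TCP pose, the force and the opening at its end, in the units of the state.
- arm.observe(): the state, without advancing time (a new reading comes with each control period).
- imaging.get_image(name): name is "scene" or "top" or "wrist"; returns the picture (384x512x3 uint8, red, green, blue); there is no depth.
- imaging.camera_params(name): a dict with "fx", "fy", "cx", "cy" (pixels), "rvec" (rotation vector, rad) and "tvec" (3), from world to camera coordinates, as OpenCV has them; the wrist camera has in their place "hand_eye" (4x4, takes a point from camera to tool coordinates, whose origin is the TCP and whose axes are the flange's). Camera axes: x right, y down, z forward; pixel columns grow to the right and rows downward; lengths in m; the calibration is good to about 2 mm. A picture is of the moment at which its call begins: read the wrist's pose just before it. camera_params takes no time and is no camera call.
- job.sign_off(): hands the job in, once; it reports no verdict.
The state is a dict: "clock": time; "joints": joint angles; "dq": joint speeds; "joint_efforts": joint torques, N m; "position": TCP position; "ee_rot": TCP orientation; "force": force on the tool from outside, world axes, zero at the start; "ft_torque": the same for the moment, N m; "width": opening from 0.0 (shut) to 1.0 (fully open).
Only numpy, scipy, OpenCV 4.12 (cv2) and the standard library are available. Lean on these libraries where they do the work, as an engineer would, in place of code of your own. Each camera call takes 0.05 s, during which the arm holds its last target. There are 200 camera calls.

## Working session

There is one attempt and no reset: what is moved stays moved. The work goes in short steps, Python scripts to look and compute and a tool call to move; the robot and the scene stay as the last step left them, time stands still between calls to the robot, and variables do not carry over. Pictures are saved under pics/ and viewed, about 8 in all and at most 12, crops included, and the job is handed in when it is done.

Besides the shell and the picture viewer there is one more tool, called after ">>>" as name([rows], argument=value, ...), one row to a line, values as JSON. jog_arm: Moves the arm, as the interface text tells. Its arguments: {"type":"object","properties":{"moves":{"type":"array"},"grip_force":{"type":"number"}},"required":["moves"]}

```bash
mkdir -p pics
cat > h.py <<'E'
import numpy as np, cv2
from scipy.spatial.transform import Rotation as R
from cell import arm, imaging, job
def cam(n):
    p=imaging.camera_params(n)
    K=np.array([[p["fx"],0,p["cx"]],[0,p["fy"],p["cy"]],[0,0,1.]])
    if "rvec" in p: 
        Rm=R.from_rotvec(np.ravel(p["rvec"])).as_matrix(); t=np.ravel(p["tvec"])
    else:
        s=arm.observe(); T=np.eye(4); T[:3,:3]=R.from_rotvec(s["ee_rot"]).as_matrix(); T[:3,3]=s["position"]
        M=np.linalg.inv(T@np.array(p["hand_eye"])); Rm,t=M[:3,:3],M[:3,3]
    return K,Rm,t
def ray(c,uv):
    K,Rm,t=c; d=Rm.T@np.linalg.inv(K)@np.array([uv[0],uv[1],1.]); return -Rm.T@t, d/np.linalg.norm(d)
def onz(c,uv,z):
    o,d=ray(c,uv); return o+d*(z-o[2])/d[2]
def tri(c1,u1,c2,u2):
    a,d=ray(c1,u1); b,e=ray(c2,u2)
    s=np.linalg.lstsq(np.stack([d,-e],1),b-a,rcond=None)[0]; p,q=a+s[0]*d,b+s[1]*e
    return (p+q)/2,np.linalg.norm(p-q)
def proj(c,X):
    K,Rm,t=c; x=K@(Rm@np.array(X)+t); return x[:2]/x[2]
def save(im,n): cv2.imwrite("pics/"+n,cv2.cvtColor(im,cv2.COLOR_RGB2BGR))
E
python3 - <<'E'
from h import *
print(arm.observe())
for n in ("scene","top"):
    im=imaging.get_image(n); np.save(n+".npy",im); save(im,n+".png")
    c=cam(n); print(n,c[0][0,0],ray(c,(256,192)))
a=cv2.hconcat([cv2.imread("pics/scene.png"),cv2.imread("pics/top.png")])
E
```

```text
{'clock': 0.0, 'joints': array([-1.20958625,  0.43524637,  0.02499704,  1.57411095, -0.01158036,
        1.13399411, -0.07510138]), 'dq': array([0.00055011, 0.0017579 , 0.00177158, 0.00106566, 0.00088492,
       0.00230794, 0.00031509]), 'joint_efforts': array([ 5.32286813e-04, -6.67839217e+01,  9.85145196e-01, -3.14473414e+01,
       -6.06120075e-02,  4.28288989e-02,  1.87202891e-04]), 'position': array([0.27944724, 0.5584981 , 0.24292536]), 'ee_rot': array([-7.22122156e-01, -3.05726788e+00,  2.51602774e-03]), 'force': array([ 0.50682355, -0.28933784, -0.36796668]), 'ft_torque': array([-0.02621822,  0.00833563,  0.01016823]), 'width': 0.9991541412539375}
scene 354.826224233849 (array([1.14283785, 0.2789283 , 0.67815921]), array([-0.67184637, -0.38886101, -0.63040429]))
top 405.78099810270703 (array([ 0.40475033, -0.05979696,  1.07075302]), array([ 0.18732289, -0.00256108, -0.98229506]))
```

```bash
sleep 5; ls pics
```

```text
scene.png
top.png
```

View pics/scene.png

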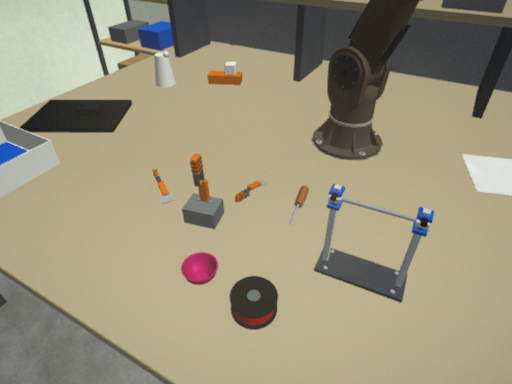

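View pics/top.png

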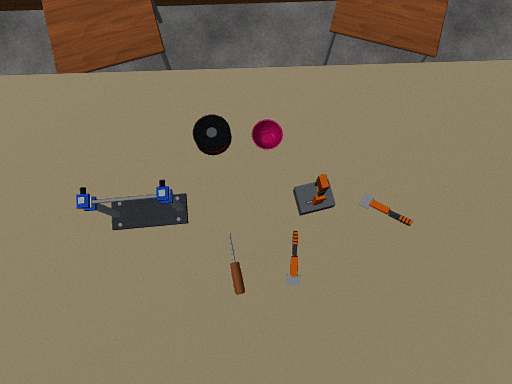

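The scene view shows the upright scraper in the holder (scene 200,190; top 318,190). Candidates that could be confused with it are the scrapers lying flat at scene (162,185) / top (390,210) and scene (250,190) / top (294,258), plus an orange thing at scene (225,77). I pick the one standing in the holder. The bracket's bar runs from scene (335,198) to (425,218).

Run:
```python
from h import *
S=np.load("scene.npy");T=np.load("top.npy")
cs,ct=cam("scene"),cam("top")
def big(im,x,y,w,h,f): return cv2.resize(im[y:y+h,x:x+w],None,fx=f,fy=f,interpolation=cv2.INTER_CUBIC)
a=big(S,175,145,60,90,5);b=big(T,285,165,60,60,5);c=big(T,70,175,125,60,4); d=big(S,310,175,130,125,3)
C=np.zeros((600,800,3),np.uint8); C[:450,:300]=a; C[:300,300:600]=b; C[300:540,300:800]=c
save(C,"crop.png")
hs=cv2.cvtColor(T,cv2.COLOR_RGB2HSV)
print("holder px",T[207,305],"plate",T[215,140],"table",T[230,100])
# holder top-face outline, base plate
def comp(m,seed):
    n,l,st,ce=cv2.connectedComponentsWithStats(m.astype(np.uint8)); k=l[seed[1],seed[0]]; return (l==k).astype(np.uint8),st[k]
V=T.max(2).astype(int); sat=hs[...,1]
m,st=comp((V<110)&(sat<80),(305,207)); print("holder",st)
cn=max(cv2.findContours(m,0,2)[0],key=cv2.contourArea); r=cv2.minAreaRect(cn); print(r)
for p in cv2.boxPoints(r): print("h",p,onz(ct,p,.05).round(4))
m,st=comp((V<70)&(sat<80),(130,215)); print("plate",st)
cn=max(cv2.findContours(m,0,2)[0],key=cv2.contourArea); r=cv2.minAreaRect(cn)
for p in cv2.boxPoints(r): print("p",p,onz(ct,p,.01).round(4))
```

```text
holder px [77 81 81] plate [44 48 51] table [139 125  99]
holder [293 179  42  37 806]
((313.6470947265625, 196.58827209472656), (29.10427474975586, 38.32062530517578), 75.96376037597656)
h [291.52945 187.11769] [ 0.6095 -0.1539  0.05  ]
h [328.7059  177.82356] [ 0.6311 -0.2505  0.05  ]
h [335.76474 206.05885] [ 0.5572 -0.264   0.05  ]
h [298.5883  215.35298] [ 0.5361 -0.1685  0.05  ]
plate [  95  193   93   37 2091]
p [ 95.      202.99998] [0.5897 0.3659 0.01  ]
p [185.7683  192.91463] [0.61   0.1245 0.01  ]
p [189.06097 222.54878] [0.5304 0.1157 0.01  ]
p [ 98.29268 232.63414] [0.5106 0.3539 0.01  ]
```

View pics/crop.png

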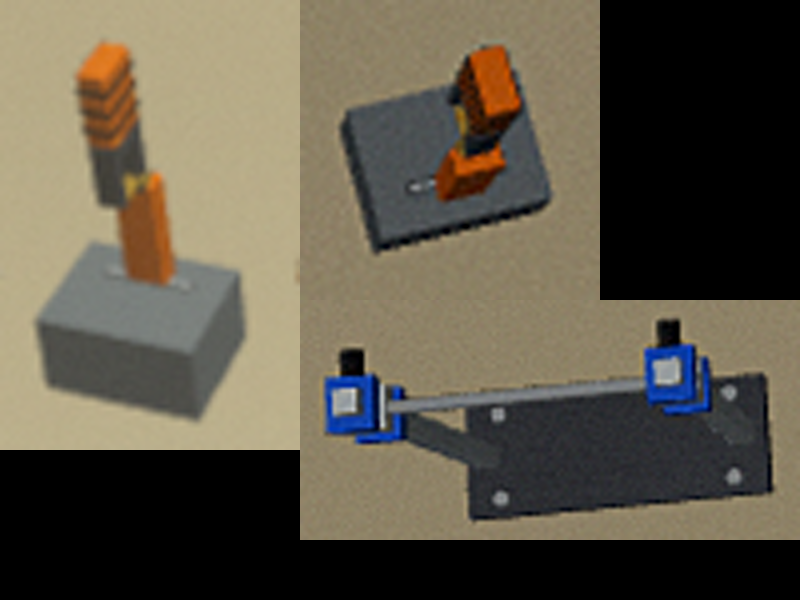

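The crop confirms the scraper: an upright orange head with black bands, a brass gate, and its spine and slot on the robot side, so the nose points roughly to world +x. The head top face is centred at about top (324,181) and scene (196,157). Plate corners and bar ends are clear in the top view.

Run:
```python
from h import *
S=np.load("scene.npy")
cs,ct=cam("scene"),cam("top")
p,e=tri(ct,(324.2,180.8),cs,(195.8,157.2)); print("head top tri",p.round(4),e.round(4)," top@.205",onz(ct,(324.2,180.8),.205).round(4)," scene@.205",onz(cs,(195.8,157.2),.205).round(4))
f=lambda x,y:(285+(x-300)/5,165+y/5); g=lambda x,y:(175+x/5,145+y/5)
print("holder scene corners",[onz(cs,g(*q),.05).round(4).tolist() for q in [(92,242),(243,270),(192,350),(38,320)]])
H=np.mean([onz(cs,g(*q),.05) for q in [(92,242),(243,270),(192,350),(38,320)]],0);print(H)
print("slot",[onz(cs,g(*q),.05).round(4).tolist() for q in [(110,270),(188,290)]])
k=lambda x,y:(70+(x-300)/4,175+(y-300)/4)
P=[onz(ct,k(*q),.01) for q in [(467,388),(766,375),(771,491),(472,518)]]; print("plate",np.round(P,4).tolist(),np.mean(P,0).round(4))
c=np.mean(P,0); yd=(P[0]-P[1]+P[3]-P[2]); yaw=np.arctan2(-yd[0],yd[1]); print("yaw deg",np.degrees(yaw))
ex=np.array([np.cos(yaw),np.sin(yaw),0]); ey=np.array([-ex[1],ex[0],0])
# bar in scene: profile across the bar near its middle
for yy in (-.04,0,.04):
    b=c+ey*yy
    zs=np.arange(.15,.24,.001); pr=np.array([proj(cs,[b[0],b[1],z]) for z in zs])
    v=cv2.remap(S.astype(np.float32).mean(2),pr[:,0].astype(np.float32)[None],pr[:,1].astype(np.float32)[None],1)[0]
    print(yy,pr[0].round(1),pr[-1].round(1)); print(v.round().astype(int)[::2].tolist())
print("bar top view @.19",[onz(ct,k(*q),.19).round(4).tolist() for q in [(390,407),(645,385)]])
```

```text
head top tri [ 0.5903 -0.2107  0.2017] 0.0028  top@.205 [ 0.5904 -0.2113  0.205 ]  scene@.205 [ 0.5938 -0.2058  0.205 ]
holder scene corners [[0.5643, -0.2585, 0.05], [0.5432, -0.1711, 0.05], [0.61, -0.1583, 0.05], [0.6308, -0.2433, 0.05]]
[ 0.58707471 -0.20776578  0.05      ]
slot [[0.5789, -0.2349, 0.05], [0.5718, -0.1877, 0.05]]
plate [[0.6046, 0.3218, 0.01], [0.6077, 0.1226, 0.01], [0.53, 0.1191, 0.01], [0.5178, 0.3155, 0.01]] [0.565  0.2198 0.01  ]
yaw deg 2.2061432718948963
-0.04 [351.2 221.2] [358.4 188.6]
[167, 166, 166, 166, 167, 167, 166, 167, 167, 167, 167, 167, 167, 168, 168, 167, 165, 166, 166, 166, 165, 166, 162, 152, 123, 120, 135, 156, 163, 165, 165, 166, 165, 166, 166, 166, 165, 166, 166, 164, 164, 165, 166, 165, 165]
0 [370.  227.2] [378.9 194.4]
[168, 168, 168, 169, 167, 166, 167, 167, 167, 166, 167, 167, 166, 167, 167, 167, 168, 167, 167, 168, 168, 167, 165, 159, 127, 114, 123, 149, 163, 167, 167, 167, 165, 165, 166, 166, 165, 165, 165, 165, 164, 167, 166, 166, 165]
0.04 [389.6 233.5] [400.3 200.5]
[168, 167, 166, 166, 166, 167, 167, 167, 167, 168, 168, 167, 168, 167, 167, 166, 167, 166, 166, 165, 165, 166, 166, 167, 142, 119, 112, 138, 156, 162, 161, 164, 165, 165, 165, 166, 166, 166, 166, 165, 166, 165, 165, 165, 164]
bar top view @.19 [[0.5613, 0.2993, 0.19], [0.5696, 0.1585, 0.19]]
```

```bash
cat >> h.py <<'E'
def rel(pos,yawdeg,s=None):
    """shift cm & turn (tool axes) to TCP pos, tool pointing down, jaw (y) axis at yawdeg"""
    s=s or arm.observe(); R0=R.from_rotvec(s["ee_rot"]); a=np.radians(yawdeg)
    y=np.array([np.cos(a),np.sin(a),0]); z=np.array([0,0,-1.]); M=R.from_matrix(np.stack([np.cross(y,z),y,z],1))
    print("xyz",(R0.inv().apply(np.array(pos)-s["position"])*100).round(2).tolist(),"ang",(R0.inv()*M).as_rotvec().round(4).tolist())
E
python3 - <<'E'
from h import *
rel([.28,.559,.36],63.4); rel([.52,.22,.40],3.2)
p=imaging.camera_params("wrist"); print(p)
E
```

```text
xyz [-0.03, 0.05, -11.7] ang [-0.0014, 0.0001, 0.0004]
xyz [-36.66, -19.54, -15.66] ang [-0.0012, 0.0008, 1.0511]
{'fx': 320.3268980680239, 'fy': 320.3268980680239, 'cx': 255.0602594966621, 'cy': 191.2956711416002, 'hand_eye': array([[ 8.82836295e-04, -9.62110646e-01, -2.72657891e-01,
         7.22633053e-02],
       [ 9.99999427e-01,  1.01436977e-03, -3.41454138e-04,
         1.61059690e-04],
       [ 6.05092584e-04, -2.72657434e-01,  9.62110990e-01,
        -1.41799349e-01],
       [ 0.00000000e+00,  0.00000000e+00,  0.00000000e+00,
         1.00000000e+00]])}
```

>>> jog_arm([
  {"fingers":-1,"xyz":[0,0,-6],"angular":[0,0,0]},
  {"fingers":-1,"xyz":[0,0,-12],"angular":[0,0,0]},
  {"fingers":-1,"xyz":[-40,-17,-17],"angular":[0,0,1.05]},
  {"fingers":-1,"xyz":[-40,-17,-17],"angular":[0,0,1.05]},
  {"fingers":-1,"xyz":[-40,-17,-17],"angular":[0,0,1.05]},
  {"fingers":-1,"xyz":[-40,-17,-17],"angular":[0,0,1.05]},
  {"fingers":-1,"xyz":[-40,-17,-17],"angular":[0,0,1.05]},
  {"fingers":-1,"xyz":[-40,-17,-17],"angular":[0,0,1.05]},
  {"fingers":-1,"xyz":[-40,-17,-17],"angular":[0,0,1.05]},
  {"fingers":-1,"xyz":[-40,-17,-17],"angular":[0,0,1.05]},
  {"fingers":-1,"xyz":[-40,-17,-17],"angular":[0,0,1.05]},
  {"fingers":-1,"xyz":[-40,-17,-17],"angular":[0,0,1.05]},
])

```text
clock: 1.6
position: [0.5603, 0.2296, 0.4133]
ee_rot: [-2.154, -2.286, 0.001]
force: [-0.6, 0.7, -0.3]
width: 1.0
```

Run:
```python
from h import *
c=cam("wrist"); im=imaging.get_image("wrist"); np.save("wb.npy",im); save(im,"wb.png")
import pickle; pickle.dump(c,open("wb.pkl","wb"))
print(arm.observe()["position"]); rel([.589,-.209,.36],13)
for y in (-.085,0,.085): print(proj(c,[.565-.056*y,.22+y,.2]))
```

```text
[0.56036021 0.22953939 0.41342918]
xyz [-43.95, 0.25, 5.33] ang [-0.0007, -0.0004, -0.1673]
[257.45874513 244.73116281]
[257.94995209 176.1288179 ]
[258.5081387   98.17204286]
```

View pics/wb.png

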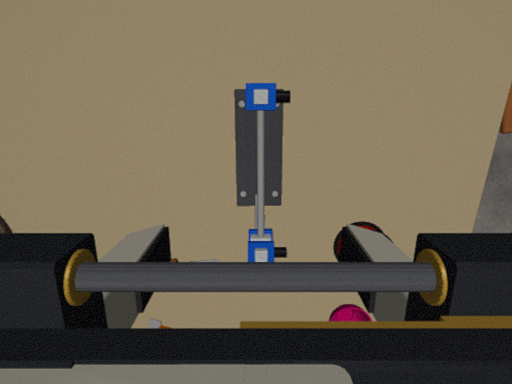

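The wrist view shows the bar running nearly vertically from (261,110) to (260,232). Post tops are at (261,97) and (261,256), and the plate lies at columns 236–283.

Run:
```python
from h import *
import pickle
c=pickle.load(open("wb.pkl","rb")); im=np.load("wb.npy").astype(int)
pts=[]
for r in range(115,226,6):
    row=im[r,250:272].sum(1)
    # bar brighter than plate, use grey saturation + brightness
    bright=(im[r,250:272].max(1)>75)if r<205 else (np.ptp(im[r,250:272],axis=1)<22)
    cols=np.where(bright)[0]+250
    if len(cols): pts.append((cols.mean(),r+.0)); print(r,cols.min(),cols.max(),end="; ")
W=np.array([onz(c,p,.2)[:2] for p in pts]); W=W[3:-3]
k=np.polyfit(W[:,1],W[:,0],1); print("\nbar yaw",np.degrees(np.arctan(-k[0])),"x@.22",np.polyval(k,.22), "rms",np.std(np.polyval(k,W[:,1])-W[:,0]))
for q in [(261,97),(261,256)]: print("post",onz(c,q,.232).round(4))
```

```text
115 257 263; 121 257 263; 127 257 263; 133 257 263; 139 257 264; 145 257 263; 151 257 263; 157 257 263; 163 257 263; 169 257 263; 175 257 263; 181 257 263; 187 257 263; 193 257 263; 199 255 263; 205 250 271; 211 255 263; 217 255 264; 223 255 264; 
bar yaw 3.34810200428572 x@.22 0.5672493231006512 rms 0.00031787334378947636
post [0.5623 0.306  0.232 ]
post [0.5734 0.1367 0.232 ]
```

>>> jog_arm([
  {"fingers":-1,"xyz":[-44,0,5],"angular":[0,0,-0.17]},
  {"fingers":-1,"xyz":[-44,0,5],"angular":[0,0,-0.17]},
  {"fingers":-1,"xyz":[-44,0,5],"angular":[0,0,-0.17]},
  {"fingers":-1,"xyz":[-44,0,5],"angular":[0,0,-0.17]},
  {"fingers":-1,"xyz":[-44,0,5],"angular":[0,0,-0.17]},
  {"fingers":-1,"xyz":[-44,0,5],"angular":[0,0,-0.17]},
  {"fingers":-1,"xyz":[-44,0,5],"angular":[0,0,-0.17]},
  {"fingers":-1,"xyz":[-44,0,5],"angular":[0,0,-0.17]},
  {"fingers":-1,"xyz":[-44,0,5],"angular":[0,0,-0.17]},
  {"fingers":-1,"xyz":[-44,0,5],"angular":[0,0,-0.17]},
  {"fingers":-1,"xyz":[-44,0,5],"angular":[0,0,-0.17]},
])

```text
clock: 3.02
position: [0.5868, -0.2094, 0.364]
ee_rot: [-1.952, -2.461, -0.001]
force: [-0.1, 1.0, 0.6]
width: 1.0
```

Run:
```python
from h import *
import pickle
c=cam("wrist"); im=imaging.get_image("wrist"); np.save("wh.npy",im); pickle.dump(c,open("wh.pkl","wb"))
print(arm.observe()["position"],proj(c,[.589,-.209,.205]))
hs=cv2.cvtColor(im,cv2.COLOR_RGB2HSV); m=((hs[...,0]<16)&(hs[...,1]>170)&(hs[...,2]>120)).astype(np.uint8)
n,l,st,ce=cv2.connectedComponentsWithStats(m)
for k in range(1,n):
    if st[k,4]>100: print(st[k],ce[k])
u,v=proj(c,[.589,-.209,.17]).astype(int); x0,y0=max(u-90,0),max(v-90,0)
cr=im[y0:y0+150,x0:x0+180]; print("crop off",x0,y0); save(cv2.resize(cr,None,fx=4,fy=4,interpolation=cv2.INTER_CUBIC),"wh.png")
```

```text
[ 0.58672029 -0.20975314  0.36397535] [256.27223963 178.95526104]
[130  75  33  22 379] [145.97361478  85.43271768]
[239 148  11  27 186] [242.7688172  159.74193548]
[246 173  31  17 477] [260.63522013 181.39203354]
[202 235  27  27 312] [215.33974359 248.69230769]
crop off 166 81
```

View pics/wh.png

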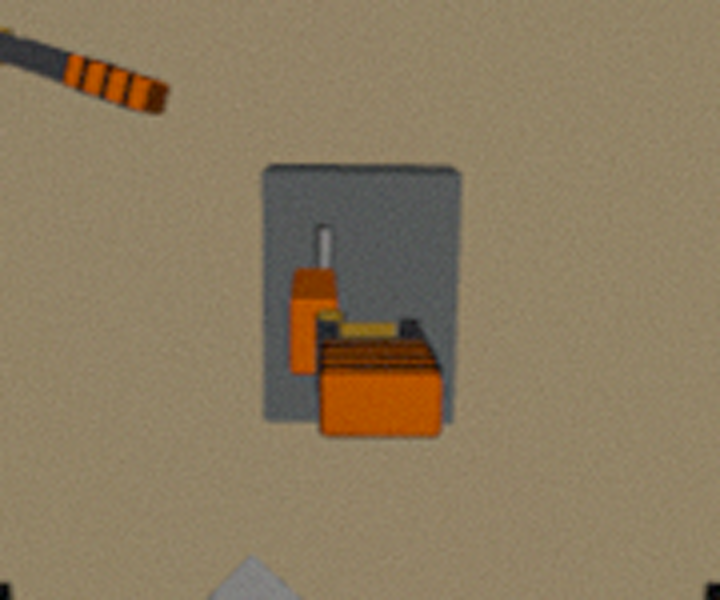

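The close crop shows the head top face with corners at crop (320,372), (442,370), (441,436) and (322,436), i.e. wrist pixel (261.3,181.9). It is square to the gripper, with the spine to −x and the brass gate visible.

Run:
```python
from h import *
import pickle
c=pickle.load(open("wh.pkl","rb")); p=onz(c,(261.2,181.8),.205); print("head",p)
q=[onz(c,(166+a/4,81+b/4),.205) for a,b in [(320,372),(442,370),(441,436),(322,436)]]
print("size",[np.linalg.norm(q[i]-q[(i+1)%4]).round(4) for i in range(4)], "yaw",np.degrees(np.arctan2(*(q[1]-q[0]+q[2]-q[3])[[1,0]])))
h=[onz(c,(166+a/4,81+b/4),.05) for a,b in [(264,172),(460,174),(453,422),(264,420)]]; print("holder",np.round(h,4).tolist(),np.mean(h,0))
rel([p[0],p[1],.25],13); rel([p[0],p[1],.185],13)
```

```text
head [ 0.59429328 -0.21066452  0.205     ]
size [np.float64(0.0293), np.float64(0.0165), np.float64(0.029), np.float64(0.016)] yaw 13.705276166236937
holder [[0.547, -0.1764, 0.05], [0.6138, -0.1615, 0.05], [0.6337, -0.2488, 0.05], [0.5658, -0.264, 0.05]] [ 0.59007953 -0.21268901  0.05      ]
xyz [-0.26, 0.71, 11.4] ang [0.0006, -0.0003, 0.0024]
xyz [-0.27, 0.71, 17.9] ang [0.0006, -0.0003, 0.0024]
```

>>> jog_arm([
  {"fingers":-1,"xyz":[-0.2,0.6,6],"angular":[0,0,0]},
  {"fingers":-1,"xyz":[-0.2,0.6,11],"angular":[0,0,0]},
  {"fingers":-1,"xyz":[-0.2,0.6,14],"angular":[0,0,0]},
  {"fingers":-1,"xyz":[-0.2,0.6,17],"angular":[0,0,0]},
  {"fingers":-1,"xyz":[-0.2,0.6,18.2],"angular":[0,0,0]},
  {"fingers":-1,"xyz":[-0.2,0.6,18.2],"angular":[0,0,0]},
])

```text
clock: 3.82
position: [0.5926, -0.2115, 0.1816]
ee_rot: [-1.955, -2.459, 0.0]
force: [0.8, -0.0, -0.0]
width: 1.0
```

>>> jog_arm([
  {"fingers":1,"xyz":[0,0,0],"angular":[0,0,0]},
  {"fingers":1,"xyz":[0,0,0],"angular":[0,0,0]},
  {"fingers":1,"xyz":[0,0,0],"angular":[0,0,0]},
  {"fingers":1,"xyz":[0,0,0],"angular":[0,0,0]},
  {"fingers":1,"xyz":[0,0,0],"angular":[0,0,0]},
  {"fingers":1,"xyz":[0,0,0],"angular":[0,0,0]},
], grip_force=5)

```text
clock: 4.58
position: [0.5926, -0.2119, 0.1817]
ee_rot: [-1.956, -2.459, -0.0]
force: [-0.8, 1.0, 0.1]
width: 0.397
```

>>> jog_arm([
  {"fingers":1,"xyz":[0,0,0],"angular":[0,0,0]},
  {"fingers":1,"xyz":[0,0,0],"angular":[0,0,0]},
  {"fingers":1,"xyz":[0,0,0],"angular":[0,0,0]},
])

```text
clock: 4.95
position: [0.5925, -0.212, 0.1817]
ee_rot: [-1.956, -2.458, 0.0]
force: [-0.7, -0.6, 1.2]
width: 0.336
```

>>> jog_arm([
  {"fingers":1,"xyz":[0,0,0],"angular":[0,0,0]},
  {"fingers":1,"xyz":[0,0,0],"angular":[0,0,0]},
  {"fingers":1,"xyz":[0,0,0],"angular":[0,0,0]},
  {"fingers":1,"xyz":[0,0,0],"angular":[0,0,0]},
], grip_force=40)

```text
clock: 5.45
position: [0.5923, -0.212, 0.1817]
ee_rot: [-1.956, -2.458, 0.001]
force: [-3.8, -0.4, 2.7]
width: 0.33
```

>>> jog_arm([
  {"fingers":1,"xyz":[0,0,-1],"angular":[0,0,0]},
  {"fingers":1,"xyz":[0,0,-2],"angular":[0,0,0]},
  {"fingers":1,"xyz":[0,0,-3.5],"angular":[0,0,0]},
  {"fingers":1,"xyz":[0,0,-5],"angular":[0,0,0]},
  {"fingers":1,"xyz":[0,0,-7],"angular":[0,0,0]},
  {"fingers":1,"xyz":[0,0,-10],"angular":[0,0,0]},
  {"fingers":1,"xyz":[0,0,-14],"angular":[0,0,0]},
  {"fingers":1,"xyz":[0,0,-18],"angular":[0,0,0]},
  {"fingers":1,"xyz":[0,0,-18],"angular":[0,0,0]},
  {"fingers":1,"xyz":[0,0,-18],"angular":[0,0,0]},
])

```text
clock: 6.7
position: [0.5929, -0.2116, 0.3619]
ee_rot: [1.955, 2.459, 0.001]
force: [-0.3, 0.4, -2.2]
width: 0.326
```

>>> jog_arm([
  {"fingers":1,"xyz":[0,0,-4],"angular":[0,0,0]},
  {"fingers":1,"xyz":[0,0,-7],"angular":[0,0,0]},
  {"fingers":1,"xyz":[5,0.6,-7],"angular":[0,0,0]},
  {"fingers":1,"xyz":[10,1.3,-7],"angular":[0,0,0.05]},
  {"fingers":1,"xyz":[15,2,-7],"angular":[0,0,0.1]},
  {"fingers":1,"xyz":[20,2.6,-7],"angular":[0,0,0.17]},
  {"fingers":1,"xyz":[25,3.3,-7],"angular":[0,0,0.17]},
  {"fingers":1,"xyz":[30,4,-7],"angular":[0,0,0.17]},
  {"fingers":1,"xyz":[35,4.6,-7],"angular":[0,0,0.17]},
  {"fingers":1,"xyz":[40,5.2,-7],"angular":[0,0,0.17]},
  {"fingers":1,"xyz":[43.2,5.6,-7],"angular":[0,0,0.17]},
  {"fingers":1,"xyz":[43.2,5.6,-7],"angular":[0,0,0.17]},
])

```text
clock: 8.2
position: [0.5486, 0.2255, 0.4298]
ee_rot: [-2.149, -2.289, 0.003]
force: [0.7, -0.2, -1.4]
width: 0.323
```

Run:
```python
from h import *
import pickle
s=arm.observe(); print(s["position"],s["force"],s["width"]); 
im=imaging.get_image("scene"); cs=cam("scene")
p=s["position"]; f=lambda d: proj(cs,p+np.array(d)).round(1).tolist()
print("grip",f([0,0,.0013]),"headtop",f([0,0,.0233]),"nose tip",f([.015,0,-.0597]),"blade bottom",f([-.013,0,-.1667]),"bar",proj(cs,[.567,.2213,.2]))
u,v=map(int,proj(cs,p+[0,0,-.08])); x0,y0=u-80,max(v-75,0)
cr=im[y0:y0+150,x0:x0+160]; print(x0,y0); save(cv2.resize(cr,None,fx=4,fy=4,interpolation=cv2.INTER_CUBIC),"carry.png")
```

```text
[0.54863613 0.22551313 0.42978624] [ 0.74770386 -0.1689906  -1.35898998] 0.3227278595386328
grip [409.8, 98.7] headtop [413.4, 85.7] nose tip [398.6, 135.7] blade bottom [388.4, 177.4] bar [375.35831927 210.26151127]
317 66
```

View pics/carry.png

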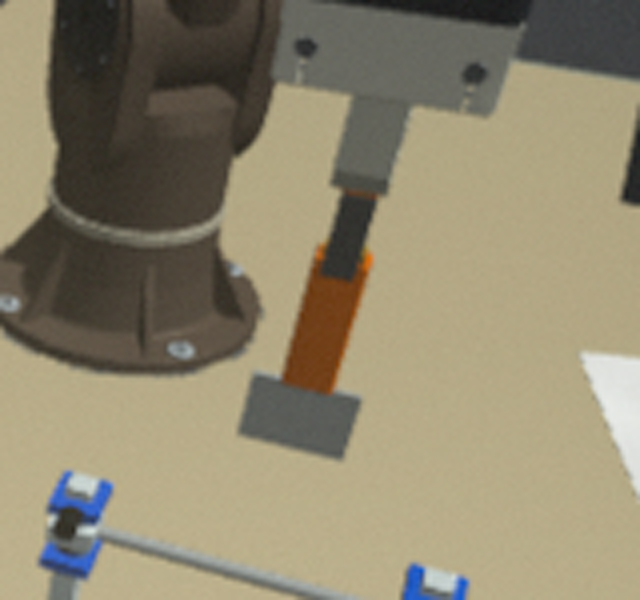

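The carry view shows the scraper hanging straight under the fingertips. Its nose is at crop (340,277), the blade bottom at (292,447), and the bar runs below from (105,535) to (345,597). The seen nose and finger lie about 4 px right of the projection, so the scene camera is biased a few mm. I'll rely on bar-minus-head differences (bar x≈0.565) and on feel.

>>> jog_arm([
  {"fingers":1,"xyz":[0,0,4],"angular":[0,0,0]},
  {"fingers":1,"xyz":[0,0,8],"angular":[0,0,0]},
  {"fingers":1,"xyz":[0,0,11],"angular":[0,0,0]},
  {"fingers":1,"xyz":[0,0,14],"angular":[0,0,0]},
  {"fingers":1,"xyz":[0,0,15],"angular":[0,0,0]},
  {"fingers":1,"xyz":[0,0,15],"angular":[0,0,0]},
  {"fingers":1,"xyz":[0,0.8,15],"angular":[0,0,0]},
  {"fingers":1,"xyz":[0,1.65,15],"angular":[0,0,0]},
  {"fingers":1,"xyz":[0,1.65,15],"angular":[0,0,0]},
  {"fingers":1,"xyz":[0,1.65,15],"angular":[0,0,0]},
])

```text
clock: 9.5
position: [0.5665, 0.2225, 0.2818]
ee_rot: [2.157, 2.284, 0.0]
force: [-1.0, 0.2, -1.2]
width: 0.325
```

Run:
```python
from h import *
s=arm.observe(); print(s["position"],s["force"],s["width"])
im=imaging.get_image("scene"); cs=cam("scene"); w=imaging.get_image("wrist"); cw=cam("wrist")
u,v=map(int,proj(cs,[.565,.225,.21])); x0,y0=u-50,v-60
a=cv2.resize(im[y0:y0+100,x0:x0+90],None,fx=4,fy=4,interpolation=cv2.INTER_CUBIC); print("scene crop",x0,y0)
u,v=map(int,proj(cw,[.565,.225,.2])); x1,y1=max(u-100,0),max(v-120,0); b=cv2.resize(w[y1:y1+200,x1:x1+200],None,fx=2,fy=2); print("wrist crop",x1,y1,u,v)
C=np.zeros((400,360+400,3),np.uint8); C[:a.shape[0],:360]=a; C[:b.shape[0],360:360+b.shape[1]]=b; save(C,"over.png")
```

```text
[0.56654845 0.22252978 0.28181684] [-0.9700594   0.17567771 -1.15166493] 0.3252140035446794
scene crop 328 146
wrist crop 151 80 251 200
```

View pics/over.png

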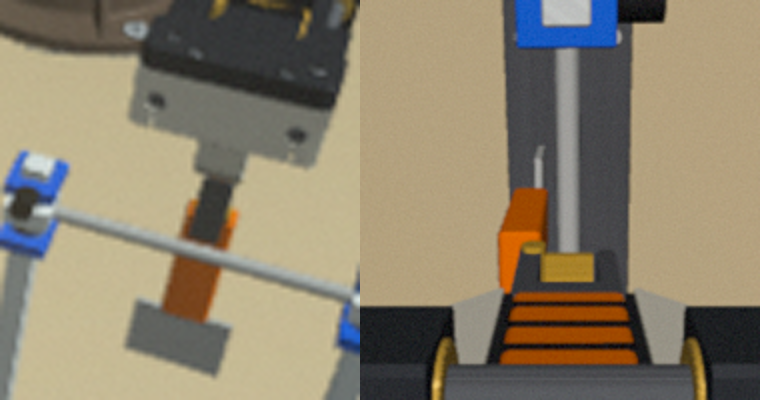

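The wrist view shows the bar (crop column 568) running in under the middle of the brass gate (541–595), so x is aligned. The scene view shows the nose just above and in front of the bar line. Now I feel downward.

>>> jog_arm([
  {"fingers":1,"xyz":[0,0,0.2],"angular":[0,0,0]},
  {"fingers":1,"xyz":[0,0,0.4],"angular":[0,0,0]},
  {"fingers":1,"xyz":[0,0,0.6],"angular":[0,0,0]},
  {"fingers":1,"xyz":[0,0,0.8],"angular":[0,0,0]},
  {"fingers":1,"xyz":[0,0,0.8],"angular":[0,0,0]},
])

```text
clock: 10.22
position: [0.5664, 0.2225, 0.2735]
ee_rot: [-2.157, -2.284, 0.0]
force: [0.8, 0.9, -1.1]
width: 0.326
```

>>> jog_arm([
  {"fingers":1,"xyz":[0,0,0.2],"angular":[0,0,0]},
  {"fingers":1,"xyz":[0,0,0.4],"angular":[0,0,0]},
  {"fingers":1,"xyz":[0,0,0.4],"angular":[0,0,0]},
])

```text
clock: 10.6
position: [0.5663, 0.2225, 0.2695]
ee_rot: [-2.157, -2.284, 0.001]
force: [-0.6, 0.2, -1.8]
width: 0.325
```

>>> jog_arm([
  {"fingers":1,"xyz":[0,0,0.2],"angular":[0,0,0]},
  {"fingers":1,"xyz":[0,0,0.4],"angular":[0,0,0]},
  {"fingers":1,"xyz":[0,0,0.4],"angular":[0,0,0]},
])

```text
clock: 10.98
position: [0.5665, 0.2226, 0.266]
ee_rot: [2.157, 2.284, 0.001]
force: [-1.5, -0.2, 3.9]
width: 0.325
```

>>> jog_arm([
  {"fingers":1,"xyz":[0,0,0.1],"angular":[0,0,0]},
  {"fingers":1,"xyz":[0,0,0.2],"angular":[0,0,0]},
  {"fingers":1,"xyz":[0,0,0.2],"angular":[0,0,0]},
])

```text
clock: 11.35
position: [0.5666, 0.2226, 0.2638]
ee_rot: [2.157, 2.284, 0.0]
force: [-1.4, -0.7, 4.0]
width: 0.324
```

>>> jog_arm([
  {"fingers":1,"xyz":[0,0,0.15],"angular":[0,0,0]},
  {"fingers":1,"xyz":[0,0,0.3],"angular":[0,0,0]},
  {"fingers":1,"xyz":[0,0,0.3],"angular":[0,0,0]},
])

```text
clock: 11.72
position: [0.5667, 0.2226, 0.261]
ee_rot: [2.157, 2.284, 0.001]
force: [-2.3, -1.0, 5.8]
width: 0.327
```

>>> jog_arm([
  {"fingers":1,"xyz":[0,0,0.15],"angular":[0,0,0]},
  {"fingers":1,"xyz":[0,0,0.3],"angular":[0,0,0]},
  {"fingers":1,"xyz":[0,0,0.3],"angular":[0,0,0]},
])

```text
clock: 12.1
position: [0.566, 0.2227, 0.2575]
ee_rot: [-2.157, -2.283, 0.001]
force: [-2.6, 0.3, 5.2]
width: 0.322
```

>>> jog_arm([
  {"fingers":1,"xyz":[0,0,0.15],"angular":[0,0,0]},
  {"fingers":1,"xyz":[0,0,0.3],"angular":[0,0,0]},
  {"fingers":1,"xyz":[0,0,0.3],"angular":[0,0,0]},
])

```text
clock: 12.48
position: [0.566, 0.2226, 0.2543]
ee_rot: [-2.157, -2.283, 0.002]
force: [-3.7, 0.4, 2.5]
width: 0.324
```

>>> jog_arm([
  {"fingers":1,"xyz":[0,0,0.15],"angular":[0,0,0]},
  {"fingers":1,"xyz":[0,0,0.3],"angular":[0,0,0]},
  {"fingers":1,"xyz":[0,0,0.3],"angular":[0,0,0]},
])

```text
clock: 12.85
position: [0.5663, 0.2225, 0.2514]
ee_rot: [-2.157, -2.284, 0.001]
force: [-3.6, 0.2, 0.4]
width: 0.323
```

>>> jog_arm([
  {"fingers":1,"xyz":[0,0,0.15],"angular":[0,0,0]},
  {"fingers":1,"xyz":[0,0,0.3],"angular":[0,0,0]},
  {"fingers":1,"xyz":[0,0,0.3],"angular":[0,0,0]},
])

```text
clock: 13.22
position: [0.5664, 0.2225, 0.2485]
ee_rot: [-2.157, -2.284, 0.0]
force: [-3.1, 0.4, -0.2]
width: 0.323
```

>>> jog_arm([
  {"fingers":1,"xyz":[0,0,0.15],"angular":[0,0,0]},
  {"fingers":1,"xyz":[0,0,0.3],"angular":[0,0,0]},
  {"fingers":1,"xyz":[0,0,0.3],"angular":[0,0,0]},
])

```text
clock: 13.6
position: [0.5659, 0.2224, 0.2451]
ee_rot: [-2.157, -2.283, 0.002]
force: [-4.3, 0.1, -2.5]
width: 0.321
```

>>> jog_arm([
  {"fingers":1,"xyz":[0,0,0.1],"angular":[0,0,0]},
  {"fingers":1,"xyz":[0,0,0.2],"angular":[0,0,0]},
  {"fingers":1,"xyz":[0,0,0.2],"angular":[0,0,0]},
])

```text
clock: 13.98
position: [0.5671, 0.2225, 0.244]
ee_rot: [2.157, 2.283, 0.002]
force: [-0.0, -0.2, -1.8]
width: 0.325
```

Fx dropped to zero at 24 mm of travel, so the gate has flicked shut. Now I pull up gently. The gate should catch near TCP z≈0.2545.

>>> jog_arm([
  {"fingers":1,"xyz":[0,0,-0.2],"angular":[0,0,0]},
  {"fingers":1,"xyz":[0,0,-0.4],"angular":[0,0,0]},
  {"fingers":1,"xyz":[0,0,-0.6],"angular":[0,0,0]},
  {"fingers":1,"xyz":[0,0,-0.8],"angular":[0,0,0]},
  {"fingers":1,"xyz":[0,0,-0.8],"angular":[0,0,0]},
])

```text
clock: 14.6
position: [0.5666, 0.2226, 0.252]
ee_rot: [2.157, 2.284, 0.001]
force: [-1.0, 0.3, -2.1]
width: 0.329
```

>>> jog_arm([
  {"fingers":1,"xyz":[0,0,-0.1],"angular":[0,0,0]},
  {"fingers":1,"xyz":[0,0,-0.2],"angular":[0,0,0]},
  {"fingers":1,"xyz":[0,0,-0.2],"angular":[0,0,0]},
])

```text
clock: 14.98
position: [0.5665, 0.2226, 0.2538]
ee_rot: [2.157, 2.284, 0.0]
force: [0.7, -0.1, -1.4]
width: 0.327
```

>>> jog_arm([
  {"fingers":1,"xyz":[0,0,-0.1],"angular":[0,0,0]},
  {"fingers":1,"xyz":[0,0,-0.2],"angular":[0,0,0]},
  {"fingers":1,"xyz":[0,0,-0.2],"angular":[0,0,0]},
])

```text
clock: 15.35
position: [0.5665, 0.2225, 0.2559]
ee_rot: [2.157, 2.284, 0.0]
force: [-0.8, 0.3, -1.1]
width: 0.326
```

>>> jog_arm([
  {"fingers":1,"xyz":[0,0,-0.1],"angular":[0,0,0]},
  {"fingers":1,"xyz":[0,0,-0.1],"angular":[0,0,0]},
  {"fingers":1,"xyz":[0,0,-0.1],"angular":[0,0,0]},
])

```text
clock: 15.72
position: [0.5665, 0.2226, 0.2567]
ee_rot: [-2.157, -2.284, -0.0]
force: [1.1, -0.3, -1.3]
width: 0.325
```

>>> jog_arm([
  {"fingers":1,"xyz":[0,0,-0.1],"angular":[0,0,0]},
  {"fingers":1,"xyz":[0,0,-0.1],"angular":[0,0,0]},
  {"fingers":1,"xyz":[0,0,-0.1],"angular":[0,0,0]},
])

```text
clock: 16.1
position: [0.5664, 0.2225, 0.2575]
ee_rot: [-2.157, -2.284, 0.0]
force: [-0.1, -0.3, -3.8]
width: 0.326
```

>>> jog_arm([
  {"fingers":1,"xyz":[0,0,-0.1],"angular":[0,0,0]},
  {"fingers":1,"xyz":[0,0,-0.1],"angular":[0,0,0]},
  {"fingers":1,"xyz":[0,0,-0.1],"angular":[0,0,0]},
])

```text
clock: 16.48
position: [0.5663, 0.2225, 0.2584]
ee_rot: [-2.157, -2.284, 0.001]
force: [1.7, 0.5, -7.4]
width: 0.326
```

The pull reached about 6 N (Fz −1.5 → −7.4 over 1.6 mm), so the gate is locked on the bar. Next I lower until the closed end bears.

>>> jog_arm([
  {"fingers":1,"xyz":[0,0,0.3],"angular":[0,0,0]},
  {"fingers":1,"xyz":[0,0,0.7],"angular":[0,0,0]},
  {"fingers":1,"xyz":[0,0,1.1],"angular":[0,0,0]},
  {"fingers":1,"xyz":[0,0,1.5],"angular":[0,0,0]},
  {"fingers":1,"xyz":[0,0,1.7],"angular":[0,0,0]},
  {"fingers":1,"xyz":[0,0,1.7],"angular":[0,0,0]},
])

```text
clock: 17.23
position: [0.5664, 0.2225, 0.2416]
ee_rot: [-2.157, -2.284, 0.0]
force: [-0.4, 0.5, -1.6]
width: 0.323
```

>>> jog_arm([
  {"fingers":1,"xyz":[0,0,0.1],"angular":[0,0,0]},
  {"fingers":1,"xyz":[0,0,0.2],"angular":[0,0,0]},
  {"fingers":1,"xyz":[0,0,0.2],"angular":[0,0,0]},
])

```text
clock: 17.6
position: [0.5664, 0.2225, 0.2397]
ee_rot: [-2.157, -2.284, 0.0]
force: [0.2, -0.2, -1.5]
width: 0.323
```

>>> jog_arm([
  {"fingers":1,"xyz":[0,0,0.1],"angular":[0,0,0]},
  {"fingers":1,"xyz":[0,0,0.1],"angular":[0,0,0]},
  {"fingers":1,"xyz":[0,0,0.1],"angular":[0,0,0]},
])

```text
clock: 17.98
position: [0.5665, 0.2225, 0.2387]
ee_rot: [-2.157, -2.284, -0.0]
force: [0.6, -0.7, -1.9]
width: 0.329
```

>>> jog_arm([
  {"fingers":1,"xyz":[0,0,0.1],"angular":[0,0,0]},
  {"fingers":1,"xyz":[0,0,0.1],"angular":[0,0,0]},
  {"fingers":1,"xyz":[0,0,0.1],"angular":[0,0,0]},
])

```text
clock: 18.35
position: [0.5665, 0.2225, 0.2377]
ee_rot: [-2.157, -2.284, -0.0]
force: [-0.1, -0.5, -1.2]
width: 0.322
```

>>> jog_arm([
  {"fingers":1,"xyz":[0,0,0.08],"angular":[0,0,0]},
  {"fingers":1,"xyz":[0,0,0.08],"angular":[0,0,0]},
  {"fingers":1,"xyz":[0,0,0.08],"angular":[0,0,0]},
])

```text
clock: 18.73
position: [0.5665, 0.2226, 0.2371]
ee_rot: [2.157, 2.284, 0.0]
force: [-1.2, 0.8, 1.1]
width: 0.328
```

>>> jog_arm([
  {"fingers":0.33,"xyz":[0,0,0],"angular":[0,0,0]},
  {"fingers":0.31,"xyz":[0,0,0],"angular":[0,0,0]},
  {"fingers":0.29,"xyz":[0,0,0],"angular":[0,0,0]},
  {"fingers":0.26,"xyz":[0,0,0],"angular":[0,0,0]},
  {"fingers":0.22,"xyz":[0,0,0],"angular":[0,0,0]},
  {"fingers":0.17,"xyz":[0,0,0],"angular":[0,0,0]},
  {"fingers":0.1,"xyz":[0,0,0],"angular":[0,0,0]},
  {"fingers":0,"xyz":[0,0,0],"angular":[0,0,0]},
  {"fingers":-0.15,"xyz":[0,0,0],"angular":[0,0,0]},
  {"fingers":-0.3,"xyz":[0,0,0],"angular":[0,0,0]},
  {"fingers":-0.5,"xyz":[0,0,0],"angular":[0,0,0]},
  {"fingers":-0.7,"xyz":[0,0,0],"angular":[0,0,0]},
], grip_force=3)

```text
clock: 20.23
position: [0.5665, 0.2226, 0.2369]
ee_rot: [-2.157, -2.284, -0.0]
force: [-0.5, -0.3, 0.4]
width: 0.808
```

>>> jog_arm([
  {"fingers":-1,"xyz":[0,0,0],"angular":[0,0,0]},
  {"fingers":-1,"xyz":[0,0,0],"angular":[0,0,0]},
  {"fingers":-1,"xyz":[0,0,0],"angular":[0,0,0]},
  {"fingers":-1,"xyz":[0,0,0],"angular":[0,0,0]},
])

```text
clock: 20.72
position: [0.5665, 0.2225, 0.2369]
ee_rot: [-2.157, -2.284, -0.0]
force: [1.1, 0.5, -0.0]
width: 1.001
```

Run:
```python
from h import *
s=arm.observe(); print(s["clock"],s["position"],s["force"],s["width"])
im=imaging.get_image("scene"); cs=cam("scene"); w=imaging.get_image("wrist"); cw=cam("wrist")
u,v=map(int,proj(cs,[.565,.225,.20])); x0,y0=u-50,v-60
a=cv2.resize(im[y0:y0+120,x0:x0+90],None,fx=4,fy=4,interpolation=cv2.INTER_CUBIC)
x1,y1=126,80; b=cv2.resize(w[y1:y1+240,x1:x1+250],None,fx=1.6,fy=1.6)
C=np.zeros((480,760,3),np.uint8); C[:a.shape[0],:360]=a; C[:b.shape[0],360:360+b.shape[1]]=b; save(C,"rel.png")
```

```text
20.725 [0.56647625 0.22254695 0.23693519] [ 1.13244921  0.52484434 -0.01954924] 1.0009898926693568
```

View pics/rel.png

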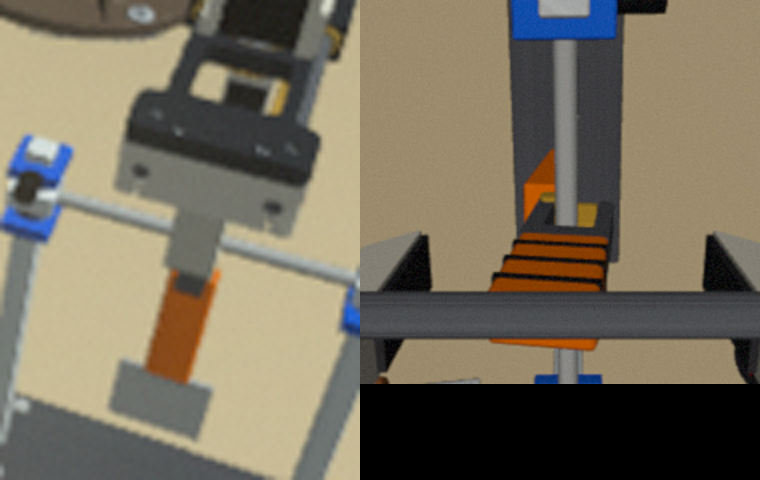

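The scraper hangs on the bar, tilted a few degrees toward the spine as expected. The fingers are clear on both sides and the brass gate is visible under the bar. I retreat upward.

>>> jog_arm([
  {"fingers":-1,"xyz":[0,0,-1],"angular":[0,0,0]},
  {"fingers":-1,"xyz":[0,0,-3],"angular":[0,0,0]},
  {"fingers":-1,"xyz":[0,0,-6],"angular":[0,0,0]},
  {"fingers":-1,"xyz":[0,0,-10],"angular":[0,0,0]},
  {"fingers":-1,"xyz":[0,0,-14],"angular":[0,0,0]},
  {"fingers":-1,"xyz":[0,0,-18],"angular":[0,0,0]},
  {"fingers":-1,"xyz":[0,0,-18],"angular":[0,0,0]},
  {"fingers":-1,"xyz":[0,0,-18],"angular":[0,0,0]},
  {"fingers":-1,"xyz":[0,0,-18],"angular":[0,0,0]},
  {"fingers":-1,"xyz":[0,0,-18],"angular":[0,0,0]},
  {"fingers":-1,"xyz":[0,0,-18],"angular":[0,0,0]},
  {"fingers":-1,"xyz":[0,0,-18],"angular":[0,0,0]},
])

```text
clock: 22.32
position: [0.5664, 0.2225, 0.4168]
ee_rot: [-2.157, -2.284, 0.0]
force: [0.2, 0.4, -0.0]
width: 1.003
```

>>> jog_arm([
  {"fingers":-1,"xyz":[0,0,0],"angular":[0,0,0]},
  {"fingers":-1,"xyz":[0,0,0],"angular":[0,0,0]},
  {"fingers":-1,"xyz":[0,0,0],"angular":[0,0,0]},
  {"fingers":-1,"xyz":[0,0,0],"angular":[0,0,0]},
  {"fingers":-1,"xyz":[0,0,0],"angular":[0,0,0]},
  {"fingers":-1,"xyz":[0,0,0],"angular":[0,0,0]},
  {"fingers":-1,"xyz":[0,0,0],"angular":[0,0,0]},
  {"fingers":-1,"xyz":[0,0,0],"angular":[0,0,0]},
  {"fingers":-1,"xyz":[0,0,0],"angular":[0,0,0]},
  {"fingers":-1,"xyz":[0,0,0],"angular":[0,0,0]},
  {"fingers":-1,"xyz":[0,0,0],"angular":[0,0,0]},
  {"fingers":-1,"xyz":[0,0,0],"angular":[0,0,0]},
])

```text
clock: 23.82
position: [0.5664, 0.2225, 0.4169]
ee_rot: [2.157, 2.284, 0.0]
force: [0.1, -0.1, 0.8]
width: 1.001
```

Run:
```python
from h import *
s=arm.observe(); print(s["clock"],s["position"],s["force"])
im=imaging.get_image("scene"); im2=imaging.get_image("scene"); print("motion",np.abs(im.astype(int)-im2).max())
S=np.load("scene.npy").astype(int)
for n,(x,y,w,h) in dict(bowl=(175,245,50,45),spool=(220,270,65,60),driver=(280,175,38,55),sc1=(145,160,35,50),sc2=(228,172,48,35)).items():
    print(n,np.abs(im[y:y+h,x:x+w].astype(int)-S[y:y+h,x:x+w]).mean().round(2))
a=cv2.resize(im[150:300,300:450],None,fx=4,fy=4,interpolation=cv2.INTER_CUBIC); save(a,"fin.png")
```

```text
23.825 [0.56644966 0.22254605 0.41694518] [ 0.12945525 -0.1190285   0.76278732]
motion 20
bowl 2.53
spool 2.38
driver 2.63
sc1 2.84
sc2 2.84
```

View pics/fin.png

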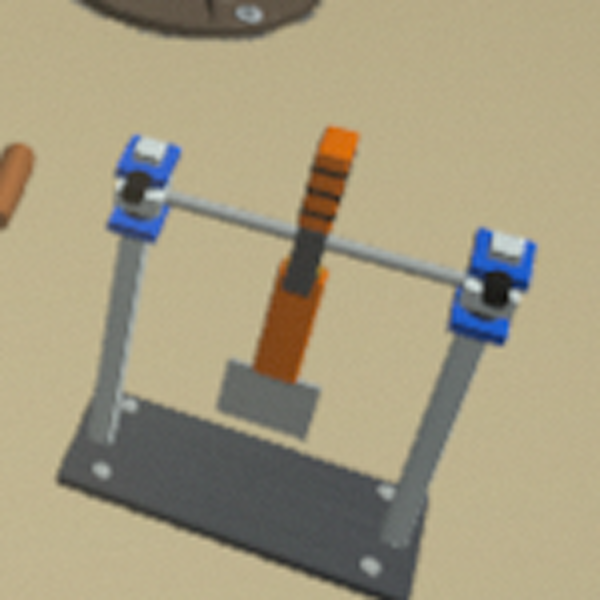

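The scraper hangs freely at mid-bar (crop 315,240) with the robot clear. The other things show image differences at noise level only.

```bash
python3 -c "
from cell import job; print(job.sign_off())"
```

```text
the job is handed in; nothing more can be done
None
```

The orange scraper is hung on the bracket by its snap hook, gate shut and locked, and the job is handed in at about 24 s of the 72 s allowed.

- **Lift and carry:** I took it by the head from the holder, lifted it straight up, and brought the hook over the middle of the bar.
- **Snapping on:** I pressed it down with about 7.5 N at most. After about 24 mm of travel the sideways force from the gate dropped to zero, so the gate had flicked shut.
- **Proof pull:** I pulled up until the shut gate caught on the bar, at about 6 N, with the force rising at the bar's spring rate. I then lowered it until the hook bore on the bar and released it.

**Last checks:** The final picture shows the scraper hanging freely at mid-bar, tilted slightly to its spine side. The gripper was 18 cm above where it let go. The bowl, spool, screwdriver and the other scrapers showed only image-noise differences from the first picture. I read forces only at the end of each short step, so brief peaks in between were not seen.

**What disagreed:** The scene camera was off by a few mm sideways, and the wrist camera by about 2–3 mm. I therefore aligned the hook from where the bar and gate sat in the same wrist picture, and by feel.

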